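Dip the gauge rod and hold it level for reading

TASK

Check the oil depth of the pump reservoir. First take the dropper bottle off the white reading tile and stand it upright on the bench beside it; then take the gauge rod from its rest, push it down the reservoir's sloping guide tube until its collar stops on the mouth, and draw it right out again. Finish holding the rod still and level with its tip over the white tile, roughly a hand's breadth (about 10 cm) above it; do not put it down or let go, and leave the other things around undisturbed.

Things in the scene. Friction and masses are not known exactly. Their poses are not given: they have to be found in the camera images.
- bottle: green dropper bottle with black cap and red teat, 38 mm across, 109 mm tall, loose, about 85 g; origin at the centre of its underside, z up. The body to grip is the lower 70 mm, straight-sided up to about 50 mm and solid; teat and cap above cannot be gripped. It starts standing on the white tile.
- tile: white ceramic tile, 110 x 110 x 8 mm, lying fixed on the bench; origin at the centre of its underside, x and y along its sides, z up.
- gauge_rod: gauge rod, loose, 80 g: steel shank 8 mm across (last 6 mm tapered to 4 mm, three dark rings near the tip), steel collar disc 34 mm across, black handle 14 mm wide (y), 16 mm high (z). Origin on the axis at the collar's stop face; x along the axis to the tip, z up at the start. Handle x = -106 to -6 mm, collar -6 to 0, tip +110. Starts level in its rest, axis 50 mm above the bench.
- rod_tip (a point): the tip of the gauge rod, on its axis 110 mm from the collar's stop face.
- rod_grip (a point): middle of the handle, on the rod's axis 50 mm behind the collar's stop face: the place to grip, from above, fingers across the 14 mm width.
- rest: fixed rest: aluminium foot 205 x 40 x 8 mm, two white slotted posts open at the top; the rod lifts straight up out. Origin on the bench below the rod's collar, x along the rod. Posts 10 mm thick at x = +80 mm (under the shank) and -96 mm (under the handle's end), cheeks up to 56 mm high; the handle is free from x = -90 mm to the collar.
- reservoir: grey oil reservoir, fixed box 126 mm (x) by 90 mm (y), 100 mm high (screw heads and a black cap stand 8 mm higher), origin at the centre of its underside. The guide tube comes out of its -x end.
- guide_tube: steel guide tube fixed to the reservoir, sloping 30 degrees. Origin at the centre of its mouth, 100 mm above the bench; x along the bore, down into the reservoir; z square to it, in the upright plane. Bore 13 mm across, 120 mm deep, flared over the first 10 mm to 26 mm at the mouth; rim 34 mm across; sticks out 70 mm. With the rod fully in, the collar's stop face is on the rim and both origins meet.
- timer: bystander: white timer lying flat, 55 x 66 x 20 mm, origin at the centre of its underside; leave it alone.
- weigh_bottle: bystander: clear glass weighing bottle, 37 mm across, 71 mm tall, origin at its underside; leave it alone.
- small_flask: bystander: small stoppered clear glass flask, 54 mm across, 103 mm tall, origin at its underside; leave it alone.
Mind the look-alikes: they are no part of the job. Leave any pink or purple look-alike of the bottle alone.

How it is judged:
On the way, in this order (a step that is already met when the one before it is completed fails the run):
1. the bottle stands upright and released on the bench, off the tile (height (world z) of bottle between -0.004 and 0.004 m and angle between bottle's own z axis and vertical below 0.08 rad and contact force between the fingers and bottle below 0.1 N and linear speed of bottle below 0.02 m/s), for 0.2 s.
2. the rod is in the guide tube with its collar on the mouth (x of gauge_rod in the frame of guide_tube above -0.004 m and distance between gauge_rod and guide_tube below 0.008 m and angle between the x axis of gauge_rod and the x axis of guide_tube, either way round below 0.08 rad and x of rod_tip in the frame of guide_tube above 0.1 m and contact force between gauge_rod and guide_tube above 0.2 N), for 0.1 s.
3. the rod is drawn right out of the tube, in the fingers (x of rod_tip in the frame of guide_tube below -0.01 m and contact force between the fingers and gauge_rod above 1 N), for 0.1 s.
At the end, for the whole second after the job is handed in: The gripper holds the rod still (under 20 mm/s), level within 0.12 rad (7 degrees), with its tip anywhere over the tile and 55 to 190 mm above the bench, the rod touching only the gripper; the bottle stands released on the bench itself (underside within 4 mm of it), upright within 0.08 rad (all of step 1 and contact force between the fingers and gauge_rod above 1 N and angle between gauge_rod's own x axis and vertical between 1.4508 and 1.6908 rad and linear speed of gauge_rod below 0.02 m/s and x of rod_tip in the frame of tile between -0.055 and 0.055 m and y of rod_tip in the frame of tile between -0.055 and 0.055 m and height (world z) of rod_tip between 0.055 and 0.19 m and contact force between gauge_rod and tile below 0.1 N and contact force between gauge_rod and rest below 0.1 N and contact force between gauge_rod and reservoir below 0.1 N and contact force between gauge_rod and guide_tube below 0.1 N and contact force between gauge_rod and bottle below 0.1 N and contact force between gauge_rod and timer below 0.1 N and contact force between gauge_rod and small_flask below 0.1 N); the arm keeps its last pose, push and grip.
It fails at once if a bystander is moved by more than 20 mm or tipped (distance of any of timer, weigh_bottle, small_flask from where it was at the start of the episode above 0.02 m or angle between any of weigh_bottle, small_flask's own z axis and vertical above 0.3 rad).
It fails at once if the bottle is tipped over (angle between bottle's own z axis and vertical above 0.6 rad).
It also fails if it takes over 72 s, if anything falls off the work surface, if the arm or the gripper's body presses on something with over 40 N, if the wrist force passes 120 N, or if a joint passes its speed limit or range.

ROBOT

A 7-joint arm with a two-finger parallel gripper is mounted at the origin on a cart in front of the work surface, level with it; the furniture and walls round the work are solid. World frame = base frame: x ahead of the robot, y to its left, z up, the work surface at z = 0. Lengths are in m, angles in rad, forces in N, time in s.
With the tool pointing down it reaches from about 0.425 to 0.875 m from the base axis. Payload 4.7 kg.
Tool frame: the origin (TCP) lies midway between the tips of the shut fingers; the grasp point (between the pads) lies 19 mm behind it; z points along the fingers, y is the line along which they close (so a half turn about z gives the same grasp; the last joint's range is limited). The gripper opens to 87 mm and grips with 3 to 60 N. Pads are 19 mm wide; open, the fingers measure 117 mm over their backs; the gripper's body (75 mm by 190 mm) begins 51 mm behind the grasp point.
Start: joints at [1.212, 0.321, -0.07, 1.45, 0.023, 1.371, -0.057], TCP at [0.237, -0.605, 0.223] pointing down, gripper open.
Joint ranges: [-2.86, 2.86], [-0.3, 2.09], [-1.38, 1.24], [0.06, 2.45], [-1.56, 4.7], [0.09, 2.05], [-2.69, 2.69]. Speed limits (rad/s): [2.57, 2.57, 3.14, 3.14, 3.14, 3.14, 3.14].

INTERFACE

Orientations are given as a rotation vector (axis times angle).
In Python, from bench import ctrl, get_image, calibration gives the robot as it stands.
- The arm moves only by the tool apply_moves, never from a script. Its arguments are lists of equal length, an entry for each row: "dp": the shift along the tool's x, y, z in m, a list of three; "twist": the turn, a rotation vector about the tool's x, y, z in rad, a list of three; "fingers": the closure, from 0 (fully open) to 1 (shut). In form: {"dp": [[dx, dy, dz], ...], "twist": [[ax, ay, az], ...], "fingers": [fingers, ...]}. A call has 1 to 10 rows; each row shifts and turns the commanded pose from where the row before left it, along the tool's axes as they then stand; what a row does not reach is not made up. A row lasts 1/10 s, in which the tool goes at most 50 mm and 8.59 degrees, less where a joint would pass 70% of its speed; a pose out of reach is approached as far as the arm can. A call is refused whole if a number of a shift passes 0.05 or a number of a turn 0.15, either way. A call with a gripper value outside its range is refused whole. The fingers move at their own pace and stop on an object; "newtons" is the grip in N (left out, the last holds). Time passes only in rows, so rows that do not move let the fingers close. It gives the time, the measured TCP pose, the force, the opening and the grip force at its end, in the units of the state.
- ctrl.get_state(): the state, without advancing time (a new reading comes with each control period).
- get_image(name): name is "scene" or "top" or "wrist"; returns the picture (420x560x3 uint8, red, green, blue); there is no depth.
- calibration(name): a dict with "fx", "fy", "cx", "cy" (pixels), "eye" and "attitude" of the camera in the world; the wrist camera has in their place "hand_eye" (4x4, takes a point from camera to tool coordinates, whose origin is the TCP and whose axes are the flange's). Camera axes: x right, y up, looking along -z (the intrinsics and any distortion apply to the point x, -y, -z); pixel columns grow to the right and rows downward; lengths in m; the calibration is good to about 2 mm. A picture is of the moment at which its call begins: read the wrist's pose just before it. calibration takes no time and is no camera call.
- ctrl.close_job(): hands the job in; it is judged then, once.
The state is a dict: "time": time; "joint_positions": joint angles; "qd": joint speeds; "joint_torque": joint torques, N m; "position": TCP position; "tool_rot": TCP orientation; "ft_force": force on the tool from outside, world axes, zero at the start; "torque": the same for the moment, N m; "grip_width": opening from 0.0 (shut) to 1.0 (fully open); "grip_force": force on a finger pad.
Only numpy, scipy, OpenCV 4.12 (cv2) and the standard library are available. Lean on these libraries where they do the work, as an engineer would, in place of code of your own. Each camera call takes 0.05 s, during which the arm holds its last target. There are 200 camera calls.

## Working session

There is one attempt and no reset: what is moved stays moved. The work goes in short steps, Python scripts to look and compute and a tool call to move; the robot and the scene stay as the last step left them, time stands still between calls to the robot, and variables do not carry over. Pictures are saved under pics/ and viewed, at most 10 in all, crops included, and the job is handed in when it is done.

Besides the shell and the picture viewer there is one more tool, called after "Request:" by a JSON object that holds its "op" and its "data". apply_moves: Moves the arm, as the interface text tells. Its arguments: {"type":"object","properties":{"dp":{"type":"array"},"twist":{"type":"array"},"fingers":{"type":"array"},"newtons":{"type":"number"}},"required":["dp","twist","fingers"]}

```bash
mkdir -p pics
cat > h.py <<'E'
import numpy as np,cv2
from bench import ctrl,get_image,calibration
from scipy.spatial.transform import Rotation as R
def snap(n,f):
    im=get_image(n); cv2.imwrite('pics/'+f,cv2.cvtColor(im,cv2.COLOR_RGB2BGR)); return im
E
python3 - <<'E'
from h import *
print(ctrl.get_state())
for n in('scene','top','wrist'):print(n,calibration(n))
snap('top','top0.png');snap('scene','scene0.png')
E
```

```text
{'time': 0.0, 'joint_positions': array([ 1.21210118,  0.32182571, -0.07010943,  1.45167683,  0.02260541,
        1.37075805, -0.05688968]), 'qd': array([ 1.44071787e-04,  7.26931179e-04,  1.88149286e-04,  6.00899643e-04,
       -9.04392598e-04,  8.55984418e-06, -8.99961505e-04]), 'joint_torque': array([-2.42066799e-04, -4.91288888e+01, -4.04183641e-01, -3.12529814e+01,
       -6.39472157e-02,  4.35701001e-02,  1.78564374e-04]), 'position': array([ 0.2365123 , -0.60486197,  0.22145901]), 'tool_rot': array([-3.08535909e+00, -5.81962368e-01,  6.91188366e-04]), 'ft_force': array([ 1.06926262,  0.24958687, -1.18718437]), 'torque': array([-0.04506262, -0.01397108,  0.01236235]), 'grip_force': 0.0, 'grip_width': 1.0014494915696408}
scene {'fx': 437.38340386518223, 'fy': 437.38340386518223, 'cx': 277.2627428475702, 'cy': 204.10221878974653, 'eye': array([0.06352526, 0.4432988 , 0.69086494]), 'attitude': array([ 0.38510783, -1.11183012, -2.21984614])}
top {'fx': 492.2416881713857, 'fy': 492.2416881713857, 'cx': 274.88726277534255, 'cy': 203.4463303531591, 'eye': array([ 0.40953895, -0.15067896,  1.30626263]), 'attitude': array([ 0.0763462 , -0.08818122, -1.56843502])}
wrist {'fx': 345.6847936470928, 'fy': 345.6847936470928, 'cx': 282.47310774541506, 'cy': 210.33320396598057, 'hand_eye': array([[-2.08192858e-04,  9.65341340e-01,  2.60990525e-01,
         7.19613997e-02],
       [ 9.99999969e-01,  1.65797195e-04,  1.84458671e-04,
        -1.28987413e-04],
       [ 1.34794083e-04,  2.60990555e-01, -9.65341345e-01,
        -1.61968964e-01],
       [ 0.00000000e+00,  0.00000000e+00,  0.00000000e+00,
         1.00000000e+00]])}
```

View pics/top0.png

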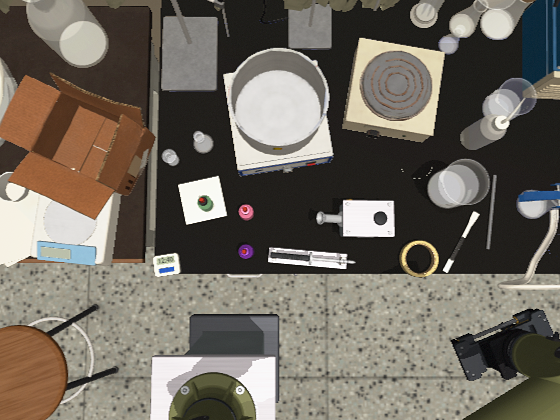

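View pics/scene0.png

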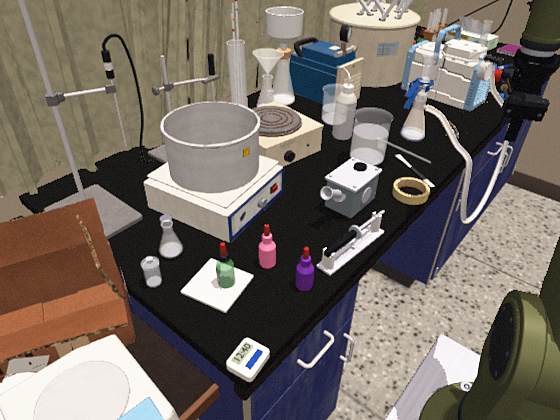

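Top picture: the candidates for the bottle are green (205,203) on the tile, pink (246,211) and purple (246,252). The green one fits, being green and on the white tile (202,200). The rod lies in its rest (268–355, 250–266), with its tip towards the right. The reservoir is at (368,218), with its tube mouth at (318,217). The timer is at (167,264) and the glassware at (170,157) and (203,142). I'll confirm these in an enlarged crop.

```bash
cat >> h.py <<'E'
def cam(n):
    c=calibration(n);A=R.from_rotvec(c['attitude']).as_matrix();return c,A,np.array(c['eye'])
def wcam(st):
    c=calibration('wrist');T=np.eye(4);T[:3,:3]=R.from_rotvec(st['tool_rot']).as_matrix();T[:3,3]=st['position'];M=T@c['hand_eye'];return c,M[:3,:3],M[:3,3]
def proj(P,C):
    c,A,e=C;p=(np.atleast_2d(P)-e)@A;return np.c_[c['cx']+c['fx']*p[:,0]/-p[:,2],c['cy']-c['fy']*p[:,1]/-p[:,2]]
def ray(uv,z,C):
    c,A,e=C;uv=np.atleast_2d(uv).astype(float);d=np.c_[(uv[:,0]-c['cx'])/c['fx'],-(uv[:,1]-c['cy'])/c['fy'],-np.ones(len(uv))]@A.T
    return e+d*((z-e[2])/d[:,2])[:,None]
E
python3 - <<'E'
from h import *
im=cv2.imread('pics/top0.png');a=cv2.resize(im[170:280,150:420],(800,326),interpolation=cv2.INTER_CUBIC)
s=cv2.imread('pics/scene0.png');b=cv2.resize(s[150:390,130:440],(350,271),interpolation=cv2.INTER_CUBIC)
o=np.zeros((600,800,3),np.uint8);o[:326]=a;o[327:598,:350]=b
# rest enlarged from scene
o[327:598,360:800]=cv2.resize(s[155:275,310:440],(440,271),interpolation=cv2.INTER_CUBIC)
cv2.imwrite('pics/crop1.png',o)
C=cam('top')
print(ray([[202,200],[167,264],[318,217],[170,157],[203,142],[246,211],[246,252]],0.0,C).round(3))
print(ray([[268,255],[355,263]],0.05,C).round(3))
E
```

```text
[[ 0.556  0.034  0.   ]
 [ 0.386  0.123  0.   ]
 [ 0.511 -0.275  0.   ]
 [ 0.672  0.122  0.   ]
 [ 0.714  0.034  0.   ]
 [ 0.527 -0.084  0.   ]
 [ 0.418 -0.084  0.   ]]
[[ 0.41  -0.143  0.05 ]
 [ 0.39  -0.363  0.05 ]]
```

View pics/crop1.png

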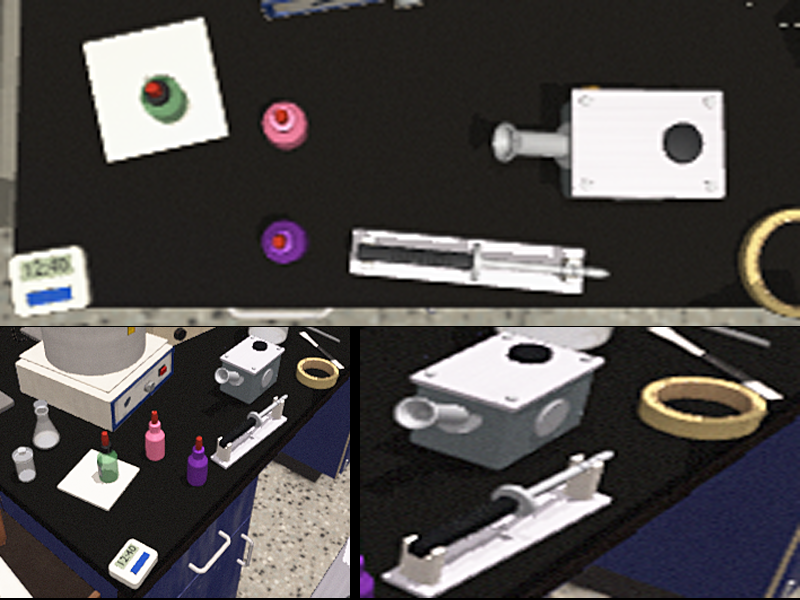

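The crop confirms it: the green bottle with black cap and red teat stands on the tile at crop (160,97). Tile corners are at crop (83,42), (203,17), (229,134), (108,162). The rod's handle is at the left and its tip at crop (609,273). The mouth is at crop (505,141).

Run:
```python
from h import *
C=cam('top');S=cam('scene')
f=lambda p:np.array(p)/[2.963,2.9636]+[150,170]
def show(n,p,z):
    r=ray(f(p),z,C);print(n,r[:,:2].round(4).tolist(),'mean',r.mean(0).round(4));return r
t=show('tile',[(83,42),(203,17),(229,134),(108,162)],.008)
r=show('res',[(571,88),(723,91),(725,199),(571,198)],.1)
show('foot',[(352,229),(584,249),(582,293),(350,272)],.008)
show('mouth',[(505,141)],.1)
show('rod',[(358,252),(475,262),(609,273)],.05)
show('timer',[(10,255),(85,247),(92,305),(15,318)],.02)
def tri(a,b):
    # two-ray closest
    A=[];B=[]
    for (uv,K) in((a,C),(b,S)):
        p=ray(uv,0.,K)[0]-K[2];p/=np.linalg.norm(p);M=np.eye(3)-np.outer(p,p);A.append(M);B.append(M@K[2])
    x=np.linalg.solve(sum(A),sum(B));return x.round(4)
print('mouth tri',tri(f([505,141]),[326.8,192.6]))
s=cv2.imread('pics/scene0.png');h=cv2.cvtColor(s,cv2.COLOR_BGR2HSV);m=cv2.inRange(h,(45,60,40),(85,255,255));m[:240]=0;m[300:]=0;m[:,:190]=0;m[:,250:]=0
ys,xs=np.nonzero(m);print('green scene',xs.min(),xs.max(),ys.min(),ys.max(),xs.mean(),ys.mean())
s=cv2.imread('pics/top0.png');h=cv2.cvtColor(s,cv2.COLOR_BGR2HSV);m2=cv2.inRange(h,(45,60,40),(85,255,255));m2[:185]=0;m2[225:]=0;m2[:,:185]=0;m2[:,225:]=0
y2,x2=np.nonzero(m2);print('green top',x2.min(),x2.max(),y2.min(),y2.max())
# fit bottle: silhouettes of cylinder r19 h50 vs both masks' left/right & bottom extents
from scipy.optimize import least_squares
th=np.linspace(0,6.28,60)
def g(p):
    P=np.r_[[[p[0]+.019*np.cos(a),p[1]+.019*np.sin(a),z] for a in th for z in(.008,.06)]]
    a=proj(P,S);b=proj(P,C)
    return [a[:,0].min()-xs.min(),a[:,0].max()-xs.max()-1,a[:,1].max()-ys.max()-1,b[:,0].min()-x2.min(),b[:,0].max()-x2.max()-1,b[:,1].max()-y2.max()-1]
q=least_squares(g,[.55,.03]);print('bottle',q.x,np.round(q.fun,1))
```

```text
tile [[0.5973, 0.0972], [0.6201, -0.0101], [0.5146, -0.0346], [0.4895, 0.0727]] mean [0.5554 0.0313 0.008 ]
res [[0.5459, -0.3272], [0.5435, -0.454], [0.4537, -0.4534], [0.4544, -0.3259]] mean [ 0.4994 -0.3901  0.1   ]
foot [[0.4303, -0.1445], [0.4127, -0.3502], [0.374, -0.3478], [0.3924, -0.1428]] mean [ 0.4024 -0.2463  0.008 ]
mouth [[0.5016, -0.2717]] mean [ 0.5016 -0.2717  0.1   ]
rod [[0.41, -0.1499], [0.4015, -0.2501], [0.3922, -0.3648]] mean [ 0.4012 -0.2549  0.05  ]
timer [[0.4073, 0.1547], [0.4142, 0.0893], [0.3639, 0.0822], [0.3527, 0.149]] mean [0.3845 0.1188 0.02  ]
mouth tri [ 0.5014 -0.2721  0.0988]
green scene 216 233 258 287 225.52208835341366 274.26104417670683
green top 198 212 196 210
bottle [0.54499847 0.01994078] [-0.8  1.1 -0.3 -1.3  1.  -0.1]
```

```bash
cat >> h.py <<'E'
def frame(z,y):
    z=np.array(z,float);z/=np.linalg.norm(z);y=np.array(y,float);y-=z*(y@z);y/=np.linalg.norm(y);return R.from_matrix(np.c_[np.cross(y,z),y,z])
def pose():
    s=ctrl.get_state();return np.array(s['position']),R.from_rotvec(s['tool_rot'])
def plan(p,r,tp,tr,n):
    "n rows from pose p,r to tp,tr, rounding errors carried along"
    D=(r.inv()*tr).as_rotvec();p0=p;r0=r;dps=[];tw=[]
    for k in range(1,n+1):
        a=p0+(tp-p0)*k/n;b=r0*R.from_rotvec(D*k/n)
        d=r.inv().apply(a-p).round(3);w=(r.inv()*b).as_rotvec().round(3)
        p=p+r.apply(d);r=r*R.from_rotvec(w);dps.append(d.tolist());tw.append(w.tolist())
    for i in range(0,n,10):print('dp',dps[i:i+10],'\ntw',tw[i:i+10])
    print('end',p.round(4));return p,r
def rbottle(tilt=45,yaw=-30):
    t,a=np.radians([tilt,yaw]);z=[np.sin(t)*np.cos(a),np.sin(t)*np.sin(a),-np.cos(t)]
    return frame(z,[np.sin(a),-np.cos(a),0]),np.array(z)
E
python3 - <<'E'
from h import *
p,r=pose();rb,z=rbottle();print(rb.as_matrix().round(2))
mid=r*R.from_rotvec((r.inv()*rb).as_rotvec()*.5)
p,r=plan(p,r,np.array([.45,-.12,.28]),mid,12)
p,r=plan(p,r,np.array([.545,.02,.046])-.111*z,rb,8)
E
```

```text
[[ 0.61 -0.5   0.61]
 [-0.35 -0.87 -0.35]
 [ 0.71  0.   -0.71]]
dp [[0.031, -0.031, -0.005], [0.031, -0.032, -0.004], [0.029, -0.034, -0.004], [0.028, -0.034, -0.004], [0.027, -0.035, -0.003], [0.026, -0.036, -0.003], [0.025, -0.036, -0.002], [0.023, -0.038, -0.003], [0.023, -0.039, -0.002], [0.02, -0.039, -0.003]] 
tw [[-0.015, 0.03, 0.035], [-0.014, 0.031, 0.036], [-0.015, 0.03, 0.035], [-0.015, 0.031, 0.035], [-0.015, 0.03, 0.036], [-0.014, 0.031, 0.035], [-0.015, 0.03, 0.035], [-0.015, 0.031, 0.036], [-0.014, 0.03, 0.035], [-0.015, 0.031, 0.035]]
dp [[0.02, -0.039, -0.002], [0.018, -0.041, -0.002]] 
tw [[-0.015, 0.03, 0.036], [-0.014, 0.031, 0.035]]
end [ 0.4498 -0.1199  0.2798]
dp [[-0.005, -0.024, 0.017], [-0.007, -0.024, 0.016], [-0.009, -0.025, 0.014], [-0.011, -0.024, 0.014], [-0.013, -0.023, 0.013], [-0.015, -0.023, 0.012], [-0.016, -0.023, 0.011], [-0.018, -0.022, 0.009]] 
tw [[-0.022, 0.046, 0.053], [-0.022, 0.045, 0.053], [-0.022, 0.046, 0.053], [-0.022, 0.046, 0.053], [-0.023, 0.046, 0.053], [-0.022, 0.045, 0.053], [-0.022, 0.046, 0.053], [-0.022, 0.046, 0.053]]
end [0.4773 0.0592 0.1244]
```

```bash
python3 - <<'E'
from h import *
import re
s=open('h.py').read().replace("[np.sin(a),-np.cos(a),0]","[-np.sin(a),np.cos(a),0]");open('h.py','w').write(s)
E
python3 - <<'E'
from h import *
p,r=pose();rb,z=rbottle();print(rb.as_matrix().round(2))
mid=frame([.05,0,-1],[np.cos(-.15),np.sin(-.15),0]);print((r.inv()*mid).as_rotvec(),(mid.inv()*rb).as_rotvec())
p,r=plan(p,r,np.array([.45,-.12,.28]),mid,12)
p,r=plan(p,r,np.array([.545,.02,.046])-.111*z,rb,14)
E
```

```text
[[-0.61  0.5   0.61]
 [ 0.35  0.87 -0.35]
 [-0.71 -0.   -0.71]]
[-0.04247153  0.0318779  -1.04759115] [-0.42298913 -0.66447489 -1.1488867 ]
dp [[0.031, -0.031, -0.005], [0.034, -0.028, -0.005], [0.036, -0.026, -0.005], [0.039, -0.022, -0.004], [0.04, -0.018, -0.005], [0.041, -0.015, -0.005], [0.043, -0.011, -0.005], [0.044, -0.008, -0.004], [0.044, -0.003, -0.005], [0.044, 0.0, -0.004]] 
tw [[-0.004, 0.003, -0.087], [-0.003, 0.002, -0.088], [-0.004, 0.003, -0.087], [-0.003, 0.003, -0.087], [-0.004, 0.002, -0.087], [-0.003, 0.003, -0.088], [-0.004, 0.003, -0.087], [-0.003, 0.002, -0.087], [-0.004, 0.003, -0.088], [-0.003, 0.003, -0.087]]
dp [[0.044, 0.004, -0.004], [0.043, 0.008, -0.004]] 
tw [[-0.004, 0.002, -0.087], [-0.003, 0.003, -0.088]]
end [ 0.4498 -0.1204  0.2796]
dp [[0.013, -0.001, 0.011], [0.013, 0.001, 0.011], [0.014, 0.001, 0.01], [0.014, 0.002, 0.009], [0.015, 0.002, 0.009], [0.014, 0.004, 0.008], [0.015, 0.005, 0.007], [0.014, 0.006, 0.007], [0.015, 0.006, 0.007], [0.014, 0.008, 0.006]] 
tw [[-0.03, -0.047, -0.082], [-0.03, -0.048, -0.082], [-0.031, -0.048, -0.082], [-0.03, -0.047, -0.082], [-0.03, -0.047, -0.082], [-0.03, -0.048, -0.082], [-0.031, -0.047, -0.082], [-0.03, -0.048, -0.082], [-0.03, -0.047, -0.082], [-0.03, -0.048, -0.082]]
dp [[0.013, 0.008, 0.005], [0.013, 0.01, 0.005], [0.013, 0.01, 0.005], [0.012, 0.012, 0.005]] 
tw [[-0.03, -0.047, -0.082], [-0.031, -0.048, -0.082], [-0.03, -0.047, -0.082], [-0.03, -0.048, -0.082]]
end [0.4772 0.0596 0.1246]
```

Request:
{"op": "apply_moves", "data": {"dp": [[0.031,-0.031,-0.005],[0.034,-0.028,-0.005],[0.036,-0.026,-0.005],[0.039,-0.022,-0.004],[0.04,-0.018,-0.005],[0.041,-0.015,-0.005],[0.043,-0.011,-0.005],[0.044,-0.008,-0.004],[0.044,-0.003,-0.005],[0.044,0.0,-0.004]], "twist": [[-0.004,0.003,-0.087],[-0.003,0.002,-0.088],[-0.004,0.003,-0.087],[-0.003,0.003,-0.087],[-0.004,0.002,-0.087],[-0.003,0.003,-0.088],[-0.004,0.003,-0.087],[-0.003,0.002,-0.087],[-0.004,0.003,-0.088],[-0.003,0.003,-0.087]], "fingers": [0,0,0,0,0,0,0,0,0,0]}}

```text
time: 1.1
position: [0.4149, -0.1993, 0.2708]
tool_rot: [2.524, 1.821, 0.049]
ft_force: [-0.4, 0.0, -0.3]
grip_width: 1.002
grip_force: 0.0
```

Request:
{"op": "apply_moves", "data": {"dp": [[0.044,0.004,-0.004],[0.043,0.008,-0.004],[0,0,0]], "twist": [[-0.004,0.002,-0.087],[-0.003,0.003,-0.088],[0,0,0]], "fingers": [0,0,0]}}

```text
time: 1.4
position: [0.4522, -0.114, 0.2808]
tool_rot: [2.343, 2.041, 0.062]
ft_force: [0.6, -0.8, -0.0]
grip_width: 1.002
grip_force: 0.0
```

Request:
{"op": "apply_moves", "data": {"dp": [[0.013,-0.001,0.011],[0.013,0.001,0.011],[0.014,0.001,0.01],[0.014,0.002,0.009],[0.015,0.002,0.009],[0.014,0.004,0.008],[0.015,0.005,0.007]], "twist": [[-0.03,-0.047,-0.082],[-0.03,-0.048,-0.082],[-0.031,-0.048,-0.082],[-0.03,-0.047,-0.082],[-0.03,-0.047,-0.082],[-0.03,-0.048,-0.082],[-0.031,-0.047,-0.082]], "fingers": [0,0,0,0,0,0,0]}}

```text
time: 2.1
position: [0.4634, -0.0312, 0.202]
tool_rot: [1.474, 2.288, -0.121]
ft_force: [0.1, 0.4, -0.5]
grip_width: 0.999
grip_force: 0.0
```

Run:
```python
from h import *
s=ctrl.get_state();print(s['time'],s['joint_positions'].round(2));p,r=pose();rb,z=rbottle();print(p,(r.inv()*rb).as_rotvec())
p,r=plan(p,r,np.array([.545,.02,.046])-.111*z,rb,9)
```

```text
2.1 [ 0.42 -0.3  -0.59  2.14  0.21  1.    0.17]
[ 0.46343576 -0.03115018  0.20204706] [-0.21112291 -0.32821144 -0.57193231]
dp [[0.011, 0.004, 0.005], [0.012, 0.006, 0.005], [0.011, 0.005, 0.005], [0.011, 0.006, 0.005], [0.01, 0.007, 0.004], [0.01, 0.007, 0.004], [0.01, 0.008, 0.004], [0.01, 0.009, 0.004], [0.009, 0.009, 0.003]] 
tw [[-0.023, -0.036, -0.064], [-0.024, -0.037, -0.063], [-0.023, -0.036, -0.064], [-0.024, -0.037, -0.063], [-0.023, -0.036, -0.064], [-0.024, -0.037, -0.063], [-0.023, -0.036, -0.064], [-0.024, -0.037, -0.063], [-0.023, -0.036, -0.064]]
end [0.477  0.0594 0.1249]
```

Run:
```python
from h import *
p,r=pose();rb,z=rbottle(45,-65);print((r.inv()*rb).as_rotvec())
p,r=plan(p,r,np.array([.50,.09,.19]),rb,8)
p,r=plan(p,r,np.array([.545,.02,.046])-.10*z,rb,4)
```

```text
[ 0.1352361  -0.38473297 -0.06667028]
dp [[0.012, 0.01, -0.002], [0.012, 0.011, -0.002], [0.011, 0.01, -0.003], [0.011, 0.011, -0.004], [0.011, 0.011, -0.005], [0.011, 0.01, -0.005], [0.01, 0.011, -0.006], [0.01, 0.01, -0.007]] 
tw [[0.017, -0.048, -0.008], [0.017, -0.048, -0.009], [0.017, -0.048, -0.008], [0.017, -0.048, -0.008], [0.017, -0.048, -0.009], [0.016, -0.049, -0.008], [0.017, -0.048, -0.008], [0.017, -0.048, -0.009]]
end [0.4994 0.0902 0.1901]
dp [[0.011, 0.003, 0.015], [0.011, 0.003, 0.015], [0.01, 0.003, 0.015], [0.011, 0.003, 0.015]] 
tw [[0.0, 0.0, 0.0], [0.0, 0.0, 0.0], [0.0, 0.0, 0.0], [0.0, 0.0, 0.0]]
end [0.5153 0.0844 0.1172]
```

Request:
{"op": "apply_moves", "data": {"dp": [[0.012,0.01,-0.002],[0.012,0.011,-0.002],[0.011,0.01,-0.003],[0.011,0.011,-0.004],[0.011,0.011,-0.005],[0.011,0.01,-0.005],[0.01,0.011,-0.006],[0.01,0.01,-0.007],[0,0,0]], "twist": [[0.017,-0.048,-0.008],[0.017,-0.048,-0.009],[0.017,-0.048,-0.008],[0.017,-0.048,-0.008],[0.017,-0.048,-0.009],[0.016,-0.049,-0.008],[0.017,-0.048,-0.008],[0.017,-0.048,-0.009],[0,0,0]], "fingers": [0,0,0,0,0,0,0,0,0]}}

```text
time: 3.0
position: [0.4992, 0.0934, 0.1871]
tool_rot: [1.302, 2.057, -0.54]
ft_force: [0.0, -0.1, -0.9]
grip_width: 1.002
grip_force: 0.0
```

Request:
{"op": "apply_moves", "data": {"dp": [[0.011,0.003,0.015],[0.011,0.003,0.015],[0.01,0.003,0.015],[0.011,0.003,0.015],[0,0,0]], "twist": [[0,0,0],[0,0,0],[0,0,0],[0,0,0],[0,0,0]], "fingers": [0,0,0,0,0]}}

```text
time: 3.5
position: [0.5147, 0.0822, 0.1162]
tool_rot: [1.308, 2.048, -0.544]
ft_force: [0.2, -0.3, 0.5]
grip_width: 1.001
grip_force: 0.0
```

Run:
```python
from h import *
s=ctrl.get_state();print(s['time'],s['joint_positions'].round(2));p,r=pose();rb,z=rbottle(45,-65);print(p,(r.inv()*rb).as_rotvec())
C=wcam(s);im=snap('wrist','w1.png')
b=np.array([.545,.02]);P=[[b[0],b[1],zz] for zz in(.008,.058,.117)]
print(proj(P,C).round(0).tolist())
h=cv2.cvtColor(im,cv2.COLOR_RGB2HSV);m=cv2.inRange(h,(45,60,40),(85,255,255));m=max(((m2:=(cv2.connectedComponents(m)[1]==i).astype(np.uint8)) for i in range(1,cv2.connectedComponents(m)[0])),key=lambda a:a.sum())
for v in range(0,420,15):
    x=np.nonzero(m[v])[0]
    if len(x)>5:print(v,x.min(),x.max())
```

```text
3.5 [ 0.14  0.44 -0.98  1.97  1.05  1.51 -0.84]
[0.5146974  0.08215392 0.11621104] [-5.55310050e-03 -2.99295473e-03  8.41824837e-05]
[[284.0, 172.0], [284.0, 225.0], [284.0, 302.0]]
210 260 307
225 260 308
240 271 298
```

View pics/w1.png

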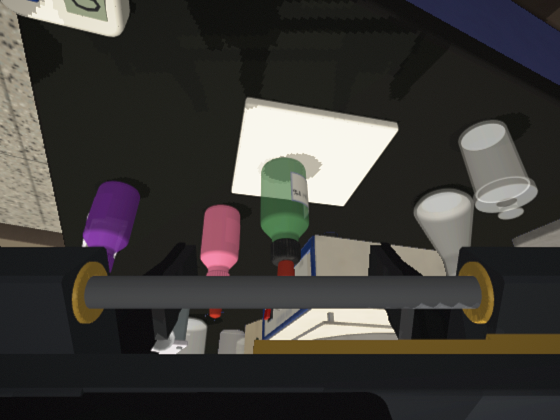

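Wrist view: the green bottle stands on the tile at column 284, base edge at row 160. That matches the predicted axis (column 284), with pink (220,240) and purple (112,215) well to the side.

Run:
```python
from h import *
p,r=pose();rb,z=rbottle(45,-65)
plan(p,r,np.array([.545,.02,.046])+.016*z,r,8)
```

```text
dp [[0.0, 0.0, 0.014], [0.0, 0.0, 0.015], [0.0, 0.0, 0.014], [0.001, 0.0, 0.015], [-0.0, 0.001, 0.014], [-0.0, -0.0, 0.015], [-0.0, -0.0, 0.014], [0.0, -0.0, 0.015]] 
tw [[-0.0, 0.0, -0.0], [0.0, 0.0, 0.0], [0.0, 0.0, 0.0], [0.0, 0.0, 0.0], [0.0, 0.0, 0.0], [0.0, 0.0, 0.0], [0.0, 0.0, 0.0], [0.0, 0.0, 0.0]]
end [0.5499 0.0097 0.0346]
```

Request:
{"op": "apply_moves", "data": {"dp": [[0,0,0.014],[0,0,0.015],[0,0,0.014],[0,0,0.015],[0,0,0.014],[0,0,0.015],[0,0,0.014],[0,0,0.015],[0,0,0]], "twist": [[0,0,0],[0,0,0],[0,0,0],[0,0,0],[0,0,0],[0,0,0],[0,0,0],[0,0,0],[0,0,0]], "fingers": [0,0,0,0,0,0,0,0,0]}}

```text
time: 4.45
position: [0.5495, 0.0083, 0.0338]
tool_rot: [1.308, 2.047, -0.543]
ft_force: [0.0, 0.0, -0.3]
grip_width: 1.003
grip_force: 0.0
```

Request:
{"op": "apply_moves", "data": {"dp": [[0,0,0],[0,0,0],[0,0,0],[0,0,0],[0,0,0],[0,0,0],[0,0,0],[0,0,0],[0,0,0],[0,0,0]], "twist": [[0,0,0],[0,0,0],[0,0,0],[0,0,0],[0,0,0],[0,0,0],[0,0,0],[0,0,0],[0,0,0],[0,0,0]], "fingers": [0.2,0.4,0.5,0.55,0.6,0.65,0.7,0.7,0.7,0.7], "newtons": 15}}

```text
time: 5.45
position: [0.5501, 0.0106, 0.0356]
tool_rot: [1.306, 2.047, -0.539]
ft_force: [0.6, -0.1, -0.4]
grip_width: 0.415
grip_force: 14.8
```

Run:
```python
from h import *
s=ctrl.get_state();print(s['time'],s['grip_width'],s['grip_force'],s['ft_force']);p,r=pose();print(p)
a=p.copy();p,r=plan(p,r,p+[0,0,.05],r,3)
p,r=plan(p,r,p+np.array([.465-.545,.0,0]),r,5)
p,r=plan(p,r,np.r_[p[:2],a[2]-.0055],r,4)
```

```text
5.45 0.41465909694976477 14.781637581218519 [ 0.55441104 -0.10660724 -0.35172641]
[0.55006564 0.01056526 0.03560047]
dp [[-0.012, -0.0, -0.012], [-0.012, -0.0, -0.012], [-0.011, -0.0, -0.011]] 
tw [[0.0, 0.0, 0.0], [0.0, 0.0, 0.0], [0.0, 0.0, 0.0]]
end [0.5501 0.0104 0.0851]
dp [[0.005, -0.015, -0.005], [0.005, -0.014, -0.005], [0.004, -0.015, -0.004], [0.005, -0.014, -0.005], [0.005, -0.015, -0.005]] 
tw [[0.0, 0.0, 0.0], [0.0, 0.0, 0.0], [0.0, 0.0, 0.0], [0.0, 0.0, 0.0], [0.0, 0.0, 0.0]]
end [0.4696 0.0105 0.0852]
dp [[0.01, 0.0, 0.01], [0.009, 0.0, 0.01], [0.01, 0.0, 0.009], [0.01, 0.0, 0.01]] 
tw [[0.0, 0.0, 0.0], [0.0, 0.0, 0.0], [0.0, 0.0, 0.0], [0.0, 0.0, 0.0]]
end [0.4696 0.0106 0.0301]
```

Request:
{"op": "apply_moves", "data": {"dp": [[-0.012,0,-0.012],[-0.012,0,-0.012],[-0.012,0,-0.012],[0.005,-0.015,-0.005],[0.005,-0.015,-0.005],[0.005,-0.015,-0.005],[0.005,-0.014,-0.005],[0.005,-0.014,-0.005],[0,0,0],[0,0,0]], "twist": [[0,0,0],[0,0,0],[0,0,0],[0,0,0],[0,0,0],[0,0,0],[0,0,0],[0,0,0],[0,0,0],[0,0,0]], "fingers": [0.7,0.7,0.7,0.7,0.7,0.7,0.7,0.7,0.7,0.7]}}

```text
time: 6.45
position: [0.4695, 0.0119, 0.0869]
tool_rot: [1.305, 2.047, -0.538]
ft_force: [-0.4, 0.3, -0.5]
grip_width: 0.418
grip_force: 14.8
```

Run:
```python
from h import *
s=ctrl.get_state();print(s['time'],s['grip_width'],s['grip_force'],s['ft_force'],s['joint_positions'].round(2));p,r=pose();print(p,s['tool_rot'])
q=[]
snap('scene','s2.png')
for i in range(3):q.append(pose()[0]);get_image('top')
print(np.array(q).round(4))
im=cv2.imread('pics/s2.png');cv2.imwrite('pics/s2c.png',cv2.resize(im[180:370,120:340],(800,690))[:600])
```

```text
6.45 0.41779953685354193 14.77896329653447 [-0.44264742  0.31975698 -0.47911582] [ 0.28  0.31 -1.01  2.17  1.03  1.35 -0.85]
[0.46946343 0.01188432 0.08689738] [ 1.30486471  2.04650105 -0.53803305]
[[0.4697 0.0119 0.0868]
 [0.4698 0.0119 0.0867]
 [0.4697 0.0118 0.0866]]
```

View pics/s2c.png

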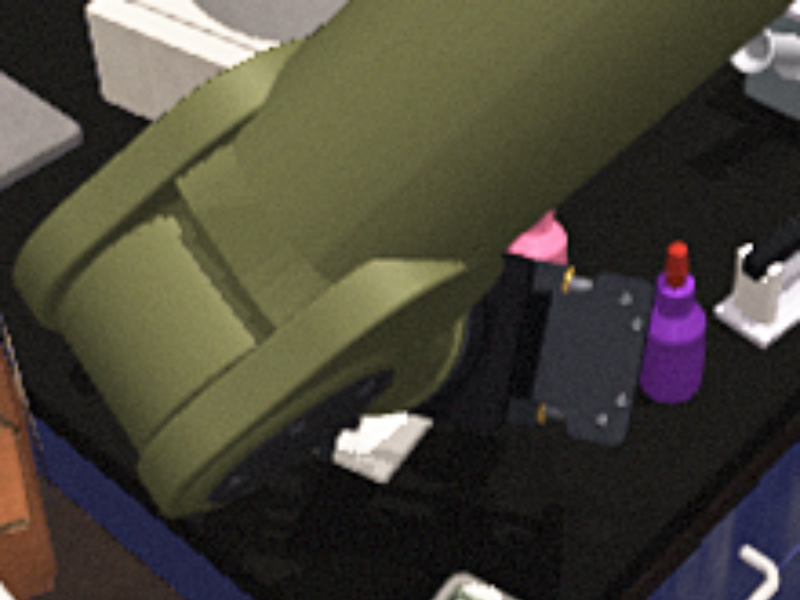

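Request:
{"op": "apply_moves", "data": {"dp": [[0.01,0,0.01],[0.01,0,0.01],[0.01,0,0.01],[0.006,0,0.006],[0.003,0,0.003],[0.001,0,0.001],[0,0,0],[0,0,0]], "twist": [[0,0,0],[0,0,0],[0,0,0],[0,0,0],[0,0,0],[0,0,0],[0,0,0],[0,0,0]], "fingers": [0.7,0.7,0.7,0.7,0.7,0.7,0.7,0.7]}}

```text
time: 7.45
position: [0.4694, 0.0121, 0.0305]
tool_rot: [1.306, 2.046, -0.538]
ft_force: [-0.6, 0.1, -0.6]
grip_width: 0.418
grip_force: 14.8
```

Request:
{"op": "apply_moves", "data": {"dp": [[0.001,0,0.001],[0,0,0],[0,0,0]], "twist": [[0,0,0],[0,0,0],[0,0,0]], "fingers": [0.7,0.7,0.7]}}

```text
time: 7.75
position: [0.4691, 0.0119, 0.0288]
tool_rot: [1.306, 2.047, -0.539]
ft_force: [-0.6, -0.4, -1.3]
grip_width: 0.41
grip_force: 14.8
```

Request:
{"op": "apply_moves", "data": {"dp": [[0.001,0,0.001],[0,0,0],[0,0,0]], "twist": [[0,0,0],[0,0,0],[0,0,0]], "fingers": [0.7,0.7,0.7]}}

```text
time: 8.05
position: [0.4692, 0.0119, 0.0275]
tool_rot: [1.305, 2.046, -0.539]
ft_force: [-0.1, -0.2, 2.8]
grip_width: 0.414
grip_force: 14.8
```

Request:
{"op": "apply_moves", "data": {"dp": [[0,0,0],[0,0,0],[0,0,0],[0,0,0],[0,0,0],[0,0,0],[0,0,0],[0,0,0]], "twist": [[0,0,0],[0,0,0],[0,0,0],[0,0,0],[0,0,0],[0,0,0],[0,0,0],[0,0,0]], "fingers": [0.5,0.4,0.3,0.2,0.1,0,0,0]}}

```text
time: 8.85
position: [0.469, 0.0119, 0.0272]
tool_rot: [1.306, 2.047, -0.539]
ft_force: [-0.8, 0.5, -0.0]
grip_width: 0.979
grip_force: 0.0
```

Request:
{"op": "apply_moves", "data": {"dp": [[0,0,-0.01],[0,0,-0.02],[0,0,-0.02],[0,0,-0.025],[0,0,-0.025],[-0.01,0,-0.02],[-0.02,0,-0.02],[-0.02,0,-0.02],[0,0,0]], "twist": [[0,0,0],[0,0,0],[0,0,0],[0,0,0],[0,0,0],[0,0,0],[0,0,0],[0,0,0],[0,0,0]], "fingers": [0,0,0,0,0,0,0,0,0]}}

```text
time: 9.75
position: [0.4377, 0.0841, 0.1798]
tool_rot: [1.305, 2.043, -0.532]
ft_force: [-0.2, 0.0, -0.6]
grip_width: 0.999
grip_force: 0.0
```

Run:
```python
from h import *
s=ctrl.get_state();print(s['time'],s['grip_width'],s['joint_positions'].round(2));p,r=pose();print(p)
snap('top','top2.png');snap('scene','s3.png')
a=cv2.imread('pics/top2.png');b=cv2.imread('pics/s3.png')
o=np.zeros((600,800,3),np.uint8);o[:300]=cv2.resize(a[120:285,150:420],(800,300));o[300:]=cv2.resize(b[170:390,130:424],(800,300));cv2.imwrite('pics/c2.png',o)
# rod pregrasp: closing axis across rod
d=np.array([-.0874,-.996,0]);g=np.array([.4061,-.2045,.05])
rr=frame([0,0,-1],[.996,-.0874,0]);print(rr.as_matrix().round(2),(r.inv()*rr).as_rotvec())
p,r=plan(p,r,np.array([.45,.02,.25]),r*R.from_rotvec((r.inv()*rr).as_rotvec()*.4),8)
p,r=plan(p,r,g+[0,0,.13],rr,10)
```

```text
9.75 0.9992817458849383 [ 0.25  0.16 -1.13  2.06  0.83  1.5  -0.75]
[0.43766007 0.08408215 0.17980353]
[[ 0.09  1.    0.  ]
 [ 1.   -0.09  0.  ]
 [ 0.    0.   -1.  ]] [0.21152589 0.7641934  0.49380897]
dp [[-0.012, -0.002, -0.001], [-0.012, -0.002, -0.001], [-0.011, -0.001, -0.001], [-0.012, -0.001, -0.002], [-0.012, -0.001, -0.003], [-0.012, -0.0, -0.002], [-0.011, -0.001, -0.004], [-0.012, 0.0, -0.003]] 
tw [[0.011, 0.038, 0.025], [0.01, 0.038, 0.024], [0.011, 0.039, 0.025], [0.01, 0.038, 0.025], [0.011, 0.038, 0.024], [0.01, 0.038, 0.025], [0.011, 0.038, 0.025], [0.011, 0.039, 0.025]]
end [0.4499 0.0194 0.25  ]
dp [[-0.016, -0.01, 0.015], [-0.016, -0.009, 0.015], [-0.018, -0.008, 0.014], [-0.018, -0.008, 0.013], [-0.019, -0.007, 0.012], [-0.02, -0.006, 0.012], [-0.021, -0.005, 0.011], [-0.021, -0.005, 0.01], [-0.022, -0.004, 0.009], [-0.022, -0.003, 0.008]] 
tw [[0.013, 0.046, 0.03], [0.012, 0.046, 0.029], [0.013, 0.045, 0.03], [0.013, 0.046, 0.029], [0.012, 0.046, 0.03], [0.013, 0.046, 0.029], [0.013, 0.046, 0.03], [0.012, 0.046, 0.03], [0.013, 0.045, 0.029], [0.013, 0.046, 0.03]]
end [ 0.406  -0.2046  0.1797]
```

View pics/c2.png

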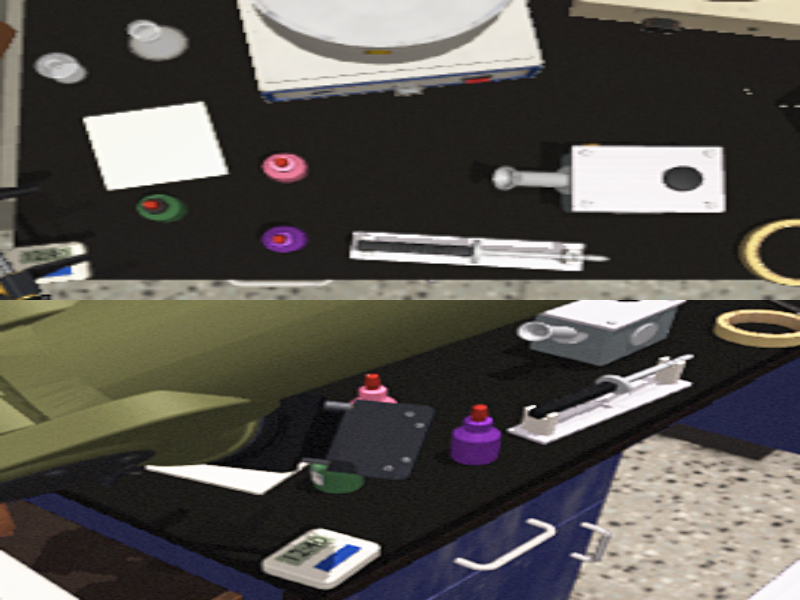

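The green bottle stands upright at crop (162,207) on the bench, clear of the tile. Pink, purple, timer and glassware are unmoved. On to the rod.

Request:
{"op": "apply_moves", "data": {"dp": [[-0.012,-0.002,-0.001],[-0.012,-0.002,-0.001],[-0.011,-0.001,-0.001],[-0.012,-0.001,-0.002],[-0.012,-0.001,-0.003],[-0.012,0,-0.002],[-0.011,-0.001,-0.004],[-0.012,0,-0.003]], "twist": [[0.011,0.038,0.025],[0.01,0.038,0.024],[0.011,0.039,0.025],[0.01,0.038,0.025],[0.011,0.038,0.024],[0.01,0.038,0.025],[0.011,0.038,0.025],[0.011,0.039,0.025]], "fingers": [0,0,0,0,0,0,0,0]}}

```text
time: 10.65
position: [0.4483, 0.0174, 0.2451]
tool_rot: [1.711, 2.123, -0.357]
ft_force: [-0.5, 0.7, -0.9]
grip_width: 0.999
grip_force: 0.0
```

Request:
{"op": "apply_moves", "data": {"dp": [[-0.016,-0.01,0.015],[-0.016,-0.009,0.015],[-0.018,-0.008,0.014],[-0.018,-0.008,0.013],[-0.019,-0.007,0.012],[-0.02,-0.006,0.012],[-0.021,-0.005,0.011],[-0.021,-0.005,0.01],[-0.022,-0.004,0.009],[-0.022,-0.003,0.008]], "twist": [[0.013,0.046,0.03],[0.012,0.046,0.029],[0.013,0.045,0.03],[0.013,0.046,0.029],[0.012,0.046,0.03],[0.013,0.046,0.029],[0.013,0.046,0.03],[0.012,0.046,0.03],[0.013,0.045,0.029],[0.013,0.046,0.03]], "fingers": [0,0,0,0,0,0,0,0,0,0]}}

```text
time: 11.65
position: [0.4033, -0.2067, 0.1745]
tool_rot: [-2.313, -2.113, 0.01]
ft_force: [0.7, -0.1, 0.4]
grip_width: 1.003
grip_force: 0.0
```

Request:
{"op": "apply_moves", "data": {"dp": [[0,0,0],[0,0,0]], "twist": [[0,0,0],[0,0,0]], "fingers": [0.2,0.3]}}

```text
time: 11.85
position: [0.4034, -0.2062, 0.1746]
tool_rot: [-2.313, -2.113, 0.011]
ft_force: [0.6, 0.4, -0.4]
grip_width: 0.89
grip_force: 0.0
```

Run:
```python
from h import *
s=ctrl.get_state();print(s['time'],s['joint_positions'].round(2));p,r=pose();print(p,r.as_matrix().round(3))
C=wcam(s);snap('wrist','w2.png')
d=np.array([-.0874,-.996,0]);g=np.array([.4061,-.2045,.05])
print('grip,handle end,collar,tip',proj([g,g-.056*d,g+.05*d,g+.16*d],C).round(0).tolist())
print('mouth',proj([[.5015,-.272,.1]],C).round(0).tolist())
```

```text
11.85 [ 0.78 -0.05 -0.35  1.96 -0.01  1.24  0.34]
[ 0.40342926 -0.20623379  0.1745787 ] [[ 0.09   0.996 -0.011]
 [ 0.996 -0.09   0.001]
 [ 0.    -0.011 -1.   ]]
grip,handle end,collar,tip [[286.0, 202.0], [286.0, 135.0], [286.0, 256.0], [286.0, 361.0]]
mouth [[420.0, 293.0]]
```

View pics/w2.png

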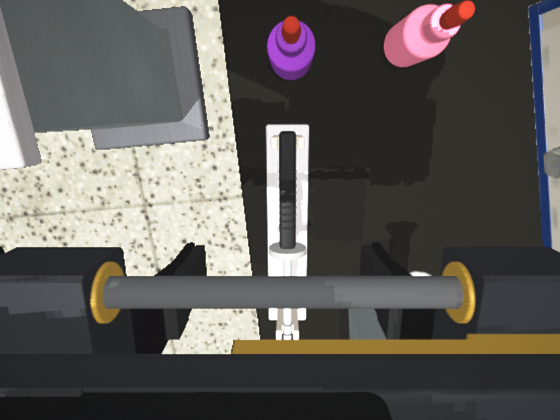

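Wrist view: the rod handle lies at column 288, rows 131–247, with the collar at row 250. That agrees with the prediction within 1–2 mm. Descending.

Run:
```python
from h import *
p,r=pose();rr=frame([0,0,-1],[.996,-.0874,0])
plan(p,r,np.array([.4061,-.2045,.031]),rr,8)
```

```text
dp [[0.0, 0.0, 0.018], [0.0, 0.001, 0.018], [0.0, 0.0, 0.018], [0.001, 0.001, 0.018], [-0.0, -0.0, 0.018], [-0.0, 0.0, 0.018], [0.0, 0.0, 0.018], [0.0, 0.001, 0.018]] 
tw [[-0.001, 0.0, -0.0], [-0.001, 0.0, -0.0], [-0.002, 0.0, -0.0], [-0.001, 0.0, -0.0], [-0.001, 0.0, -0.0], [-0.001, 0.0, -0.001], [-0.001, 0.0, 0.0], [-0.002, 0.0, 0.0]]
end [ 0.4063 -0.2047  0.0311]
```

Request:
{"op": "apply_moves", "data": {"dp": [[0,0,0.018],[0,0.001,0.018],[0,0,0.018],[0.001,0.001,0.018],[0,0,0.018],[0,0,0.018],[0,0.001,0.018],[0,0,0.017],[0,0,0]], "twist": [[-0.001,0,0],[-0.001,0,0],[-0.002,0,0],[-0.001,0,0],[-0.001,0,0],[-0.001,0,0],[-0.001,0,0],[-0.002,0,0],[0,0,0]], "fingers": [0.3,0.3,0.3,0.3,0.3,0.3,0.3,0.3,0.3]}}

```text
time: 12.8
position: [0.4055, -0.2036, 0.0314]
tool_rot: [-2.314, -2.123, 0.001]
ft_force: [-0.7, 0.2, 1.1]
grip_width: 0.699
grip_force: 0.0
```

Request:
{"op": "apply_moves", "data": {"dp": [[0,0,0],[0,0,0],[0,0,0],[0,0,0],[0,0,0],[0,0,0],[0,0,0],[0,0,0],[0,0,0],[0,0,0]], "twist": [[0,0,0],[0,0,0],[0,0,0],[0,0,0],[0,0,0],[0,0,0],[0,0,0],[0,0,0],[0,0,0],[0,0,0]], "fingers": [0.5,0.6,0.7,0.8,0.9,1,1,1,1,1], "newtons": 30}}

```text
time: 13.8
position: [0.4071, -0.2061, 0.0335]
tool_rot: [2.315, 2.118, 0.0]
ft_force: [-0.1, -0.4, 1.3]
grip_width: 0.159
grip_force: 30.0
```

Request:
{"op": "apply_moves", "data": {"dp": [[0,0,0],[0,0,-0.004],[0,0,-0.01],[0,0,-0.02],[0,0,-0.025],[0,0,-0.03],[0,0,-0.03],[0,0,-0.03],[0,0,-0.02],[0,0,0]], "twist": [[0,0,0],[0,0,0],[0,0,0],[0,0,0],[0,0,0],[0,0,0],[0,0,0],[0,0,0],[0,0,0],[0,0,0]], "fingers": [1,1,1,1,1,1,1,1,1,1]}}

```text
time: 14.8
position: [0.4085, -0.2065, 0.2061]
tool_rot: [2.311, 2.114, 0.003]
ft_force: [-0.3, -0.5, -1.3]
grip_width: 0.157
grip_force: 30.0
```

```bash
cat >> h.py <<'E'
M=np.array([.5015,-.272,.1]); A=np.array([-.0104,-.866,-.5]);A/=np.linalg.norm(A)
OFF=np.array([-.0483,0,-.0165])
def rtube(): 
    y=np.array([1,-.012,0]);y/=np.linalg.norm(y);z=np.cross(-A,y);return frame(z,y)
def tcp(O,r): return O-r.apply(OFF)
E
python3 - <<'E'
from h import *
p,r=pose();rt=rtube();print(rt.as_matrix().round(3),(r.inv()*rt).as_rotvec())
p,r=plan(p,r,tcp(M-.14*A,rt),rt,10)
E
```

```text
[[ 0.01   1.     0.006]
 [ 0.866 -0.012  0.5  ]
 [ 0.5    0.    -0.866]] [ 0.02843143  0.52874092 -0.07282303]
dp [[0.011, 0.009, 0.003], [0.012, 0.008, 0.003], [0.011, 0.009, 0.004], [0.01, 0.009, 0.004], [0.011, 0.008, 0.005], [0.01, 0.009, 0.005], [0.009, 0.009, 0.006], [0.009, 0.01, 0.006], [0.009, 0.009, 0.007], [0.009, 0.009, 0.007]] 
tw [[0.003, 0.053, -0.007], [0.003, 0.053, -0.008], [0.003, 0.053, -0.007], [0.002, 0.052, -0.007], [0.003, 0.053, -0.007], [0.003, 0.053, -0.008], [0.003, 0.053, -0.007], [0.003, 0.053, -0.007], [0.003, 0.053, -0.008], [0.002, 0.053, -0.007]]
end [ 0.5034 -0.1005  0.1802]
```

Request:
{"op": "apply_moves", "data": {"dp": [[0.011,0.009,0.003],[0.012,0.008,0.003],[0.011,0.009,0.004],[0.01,0.009,0.004],[0.011,0.008,0.005],[0.01,0.009,0.005],[0.009,0.009,0.006],[0.009,0.01,0.006],[0.009,0.009,0.007],[0.009,0.009,0.007]], "twist": [[0.003,0.053,-0.007],[0.003,0.053,-0.008],[0.003,0.053,-0.007],[0.002,0.052,-0.007],[0.003,0.053,-0.007],[0.003,0.053,-0.008],[0.003,0.053,-0.007],[0.003,0.053,-0.007],[0.003,0.053,-0.008],[0.002,0.053,-0.007]], "fingers": [1,1,1,1,1,1,1,1,1,1]}}

```text
time: 15.8
position: [0.5012, -0.0992, 0.1752]
tool_rot: [-1.935, -1.908, -0.518]
ft_force: [0.6, -0.0, -1.8]
grip_width: 0.153
grip_force: 30.0
```

Request:
{"op": "apply_moves", "data": {"dp": [[0,0,0],[0,0,0]], "twist": [[0,0,0],[0,0,0]], "fingers": [1,1]}}

```text
time: 16.0
position: [0.5007, -0.0998, 0.1755]
tool_rot: [-1.937, -1.91, -0.515]
ft_force: [-0.6, 0.1, -0.8]
grip_width: 0.156
grip_force: 30.0
```

Run:
```python
from h import *
s=ctrl.get_state();print(s['time'],s['joint_positions'].round(2),s['ft_force'].round(1));p,r=pose();rt=rtube();print(p,tcp(M-.14*A,rt),(r.inv()*rt).as_rotvec().round(4))
C=cam('top');S=cam('scene');O=p+r.apply(OFF);ax=-r.as_matrix()[:,0]
L=[O,O+.11*ax,M]
print('top',proj(L,C).round(1).tolist(),'scene',proj(L,S).round(1).tolist())
snap('top','t3.png');snap('scene','s4.png')
a=cv2.imread('pics/t3.png');b=cv2.imread('pics/s4.png')
o=np.zeros((600,800,3),np.uint8);o[:300]=cv2.resize(a[195:245,265:398],(800,300),interpolation=cv2.INTER_CUBIC)
u,v=proj([M],S)[0].astype(int);print(u,v)
x0,y0=u-100,v-32;o[300:]=cv2.resize(b[y0:y0+50,x0:x0+133],(800,300),interpolation=cv2.INTER_CUBIC);print(x0,y0)
cv2.imwrite('pics/c3.png',o)
```

```text
16.0 [ 0.79  0.25 -0.36  1.75 -0.39  1.4   0.53] [-0.6  0.1 -0.8]
[ 0.50069102 -0.09983114  0.17547212] [ 0.50355686 -0.10068828  0.17985741] [-0.0061 -0.0034 -0.0038]
top [[270.8, 216.1], [309.9, 218.5], [320.5, 217.6]] scene [[296.0, 192.5], [321.3, 194.2], [326.6, 192.1]]
326 192
226 160
```

View pics/c3.png

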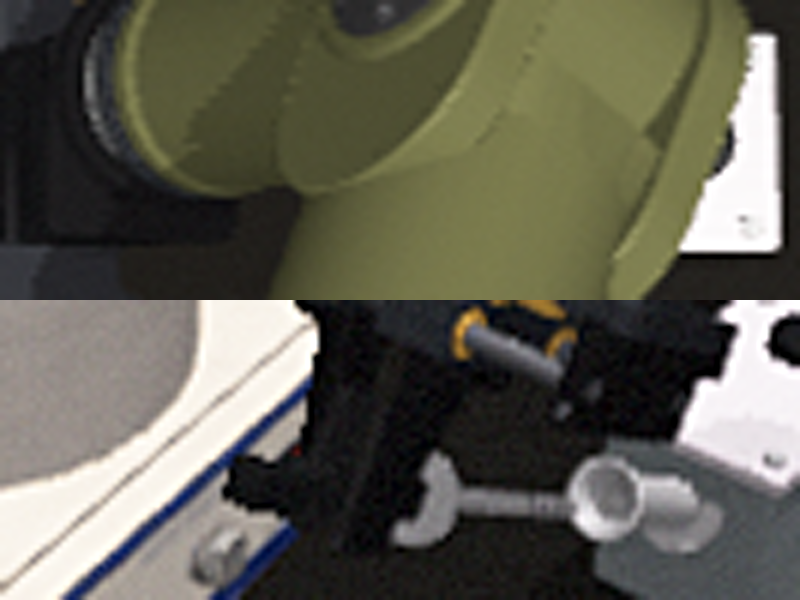

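Scene crop: the tip is at crop (572,503) = pixel (321.1,193.8), against a predicted (321.3,194.2). The mouth is at crop (608,495) = (327.1,192.5), against (326.6,192.1). Rod and mouth models agree with the picture, so I'll start the insertion.

Run:
```python
from h import *
p,r=pose();rt=rtube()
p,r=plan(p,r,tcp(M-.14*A,rt),rt,2)
p,r=plan(p,r,tcp(M-.105*A,rt),rt,5)
```

```text
dp [[0.001, 0.001, -0.002], [0.0, 0.002, -0.001]] 
tw [[-0.002, -0.001, -0.002], [-0.003, -0.001, -0.001]]
end [ 0.504  -0.1006  0.1795]
dp [[-0.007, -0.0, -0.0], [-0.007, -0.0, -0.0], [-0.007, -0.0, -0.0], [-0.007, -0.0, -0.0], [-0.007, -0.0, -0.0]] 
tw [[0.0, -0.0, -0.0], [0.0, -0.0, -0.0], [0.0, -0.0, -0.0], [0.0, -0.0, -0.0], [0.0, -0.0, -0.0]]
end [ 0.5037 -0.1309  0.162 ]
```

Request:
{"op": "apply_moves", "data": {"dp": [[0.001,0.001,-0.002],[0,0.002,-0.002],[0,0,0],[-0.007,0,0],[-0.007,0,0],[-0.007,0,0],[-0.007,0,0],[-0.007,0,0],[0,0,0]], "twist": [[-0.002,-0.001,-0.002],[-0.003,-0.001,-0.001],[0,0,0],[0,0,0],[0,0,0],[0,0,0],[0,0,0],[0,0,0],[0,0,0]], "fingers": [1,1,1,1,1,1,1,1,1]}}

```text
time: 17.0
position: [0.5037, -0.1325, 0.1619]
tool_rot: [-1.94, -1.913, -0.521]
ft_force: [0.2, 0.0, -0.5]
grip_width: 0.159
grip_force: 30.0
```

```bash
cat > chk.py <<'E'
from h import *
s=ctrl.get_state();p,r=pose();rt=rtube();O=p+r.apply(OFF);e=O-M
print(s['time'],'along',(e@A).round(4),'side,up',rt.inv().apply(e-A*(e@A)).round(4)[1:],'rot',(r.inv()*rt).as_rotvec().round(4),'F tool',r.inv().apply(s['ft_force']).round(1),s['grip_width'])
E
python3 chk.py
```

```text
17.0 along -0.1035 side,up [ 0.0004 -0.0002] rot [ 0.0003 -0.0018 -0.002 ] F tool [-0.2  0.2  0.4] 0.1589471096996233
```

Request:
{"op": "apply_moves", "data": {"dp": [[-0.005,0,0],[-0.005,0,0],[-0.005,0,0],[0,0,0]], "twist": [[0,0,0],[0,0,0],[0,0,0],[0,0,0]], "fingers": [1,1,1,1]}}

```text
time: 17.4
position: [0.5037, -0.145, 0.1548]
tool_rot: [-1.94, -1.914, -0.521]
ft_force: [-0.4, -0.0, -0.8]
grip_width: 0.157
grip_force: 30.0
```

```bash
python3 chk.py
```

```text
17.4 along -0.0891 side,up [ 0.0006 -0.0004] rot [ 0.0005 -0.0016 -0.0011] F tool [-0.4 -0.4  0.7] 0.15679282877632966
```

Tip 20 mm in, past the flare with no contact force. Continue.

Request:
{"op": "apply_moves", "data": {"dp": [[-0.007,0,0],[-0.007,0,0],[-0.007,0,0],[-0.007,0,0],[-0.007,0,0],[0,0,0]], "twist": [[0,0,0],[0,0,0],[0,0,0],[0,0,0],[0,0,0],[0,0,0]], "fingers": [1,1,1,1,1,1]}}

```text
time: 18.0
position: [0.5032, -0.1757, 0.1369]
tool_rot: [-1.94, -1.913, -0.521]
ft_force: [0.3, -0.7, -1.1]
grip_width: 0.158
grip_force: 30.0
```

```bash
python3 chk.py
```

```text
18.0 along -0.0536 side,up [ 0.0004 -0.0002] rot [ 0.0004 -0.0018 -0.0018] F tool [-1.2  0.3  0.6] 0.15795445814690365
```

Request:
{"op": "apply_moves", "data": {"dp": [[-0.007,0,0],[-0.007,0,0],[-0.007,0,0],[-0.007,0,0],[-0.007,0,0],[-0.006,0,0],[0,0,0]], "twist": [[0,0,0],[0,0,0],[0,0,0],[0,0,0],[0,0,0],[0,0,0],[0,0,0]], "fingers": [1,1,1,1,1,1,1]}}

```text
time: 18.7
position: [0.5028, -0.2109, 0.1165]
tool_rot: [-1.94, -1.914, -0.521]
ft_force: [0.3, 0.2, -0.5]
grip_width: 0.159
grip_force: 30.0
```

```bash
python3 chk.py
```

```text
18.7 along -0.0128 side,up [ 0.0005 -0.0001] rot [ 0.0005 -0.0017 -0.0015] F tool [-0.   0.3  0.5] 0.15865066390198118
```

Request:
{"op": "apply_moves", "data": {"dp": [[-0.004,0,0],[-0.004,0,0],[-0.002,0,0],[0,0,0]], "twist": [[0,0,0],[0,0,0],[0,0,0],[0,0,0]], "fingers": [1,1,1,1]}}

```text
time: 19.1
position: [0.503, -0.2188, 0.112]
tool_rot: [-1.939, -1.915, -0.522]
ft_force: [0.2, -0.4, -1.6]
grip_width: 0.157
grip_force: 30.0
```

Request:
{"op": "apply_moves", "data": {"dp": [[-0.002,0,0],[-0.001,0,0],[0,0,0]], "twist": [[0,0,0],[0,0,0],[0,0,0]], "fingers": [1,1,1]}}

```text
time: 19.4
position: [0.503, -0.2213, 0.1106]
tool_rot: [-1.939, -1.915, -0.522]
ft_force: [0.3, 0.2, -1.5]
grip_width: 0.156
grip_force: 30.0
```

```bash
python3 chk.py
```

```text
19.4 along -0.0009 side,up [ 0.0009 -0.0002] rot [ 0.0006 -0.0016 -0.    ] F tool [-0.6  0.3  1.4] 0.15607533007433394
```

Request:
{"op": "apply_moves", "data": {"dp": [[-0.002,0,0],[0,0,0],[0,0,0]], "twist": [[0,0,0],[0,0,0],[0,0,0]], "fingers": [1,1,1]}}

```text
time: 19.7
position: [0.5031, -0.2217, 0.1102]
tool_rot: [-1.936, -1.915, -0.523]
ft_force: [-1.8, 4.2, 1.8]
grip_width: 0.153
grip_force: 30.0
```

Request:
{"op": "apply_moves", "data": {"dp": [[-0.002,0,0],[0,0,0],[0,0,0]], "twist": [[0,0,0],[0,0,0],[0,0,0]], "fingers": [1,1,1]}}

```text
time: 20.0
position: [0.5031, -0.2217, 0.11]
tool_rot: [-1.933, -1.915, -0.525]
ft_force: [-2.4, 6.7, 6.9]
grip_width: 0.16
grip_force: 30.0
```

```bash
python3 chk.py
```

```text
20.0 along -0.0002 side,up [0.0011 0.0003] rot [-0.0013 -0.0065  0.0023] F tool [ 9.3 -2.5 -2.5] 0.16040000272134966
```

Stopped firmly at the expected depth (axial 9 N, along ≈ 0). One slight extra push, then draw out.

Request:
{"op": "apply_moves", "data": {"dp": [[-0.002,0,0],[0,0,0],[0,0,0],[0,0,0]], "twist": [[0,0,0],[0,0,0],[0,0,0],[0,0,0]], "fingers": [1,1,1,1]}}

```text
time: 20.4
position: [0.503, -0.2216, 0.11]
tool_rot: [-1.929, -1.914, -0.526]
ft_force: [-3.3, 8.9, 10.6]
grip_width: 0.158
grip_force: 30.0
```

```bash
python3 chk.py
```

```text
20.4 along -0.0002 side,up [0.0012 0.0005] rot [-0.0026 -0.0094  0.0037] F tool [13.  -3.3 -4.7] 0.15830026858817972
```

Request:
{"op": "apply_moves", "data": {"dp": [[0.006,0,0],[0.008,0,0],[0.01,0,0],[0.012,0,0],[0.014,0,0],[0.014,0,0],[0.014,0,0],[0.014,0,0],[0.014,0,0],[0.014,0,0]], "twist": [[0,0,0],[0,0,0],[0,0,0],[0,0,0],[0,0,0],[0,0,0],[0,0,0],[0,0,0],[0,0,0],[0,0,0]], "fingers": [1,1,1,1,1,1,1,1,1,1]}}

```text
time: 21.4
position: [0.5042, -0.1214, 0.1685]
tool_rot: [-1.939, -1.916, -0.522]
ft_force: [0.1, -0.6, -1.7]
grip_width: 0.16
grip_force: 30.0
```

Request:
{"op": "apply_moves", "data": {"dp": [[0.014,0,0],[0.014,0,0],[0.014,0,0],[0,0,0],[0,0,0]], "twist": [[0,0,0],[0,0,0],[0,0,0],[0,0,0],[0,0,0]], "fingers": [1,1,1,1,1]}}

```text
time: 21.9
position: [0.5046, -0.0863, 0.1889]
tool_rot: [-1.939, -1.917, -0.521]
ft_force: [-0.8, -0.1, -2.1]
grip_width: 0.157
grip_force: 30.0
```

```bash
python3 chk.py
python3 - <<'E'
from h import *
p,r=pose();s=ctrl.get_state();print(p,s['joint_positions'].round(2))
# final: rod level, dir -45deg, tip over tile centre, axis z 0.12
a=np.radians(-45);d=np.array([np.cos(a),np.sin(a),0]);rf=frame([0,0,-1],np.cross([0,0,-1],-d))
tip=np.array([.5554,.0313,.12]);tf=tcp(tip-.11*d,rf);print(tf,rf.as_matrix().round(2),(r.inv()*rf).as_rotvec())
# lift & level first, then travel at z+0.1, then down
d2=np.array([-.012,-1,0]);d2/=np.linalg.norm(d2);rl=frame([0,0,-1],np.cross([0,0,-1],-d2))
p,r=plan(p,r,np.array([.48,-.08,.27]),rl,8)
p,r=plan(p,r,tf+[0,0,.13],rf,10)
p,r=plan(p,r,tf,rf,6)
E
```

```text
21.9 along -0.157 side,up [ 0.0009 -0.0006] rot [ 0.0007 -0.0009  0.0005] F tool [-1.1 -0.8  1.7] 0.1571592280796927
[ 0.50463493 -0.08629613  0.18894571] [ 0.77  0.23 -0.37  1.75 -0.4   1.4   0.51]
[0.443465 0.143235 0.1035  ] [[-0.71  0.71  0.  ]
 [ 0.71  0.71  0.  ]
 [ 0.    0.   -1.  ]] [ 0.2097421  -0.49576485 -0.77832052]
dp [[0.006, -0.003, -0.008], [0.005, -0.003, -0.009], [0.004, -0.003, -0.009], [0.004, -0.003, -0.01], [0.004, -0.003, -0.009], [0.002, -0.003, -0.01], [0.003, -0.004, -0.01], [0.001, -0.003, -0.01]] 
tw [[0.0, -0.066, 0.0], [0.0, -0.065, 0.0], [0.0, -0.066, 0.0], [0.0, -0.065, 0.0], [0.001, -0.066, 0.0], [-0.0, -0.065, 0.0], [-0.0, -0.066, 0.0], [-0.0, -0.065, 0.0]]
end [ 0.4797 -0.08    0.27  ]
dp [[0.022, -0.004, 0.004], [0.023, -0.002, 0.003], [0.022, -0.0, 0.004], [0.023, 0.001, 0.004], [0.022, 0.004, 0.003], [0.022, 0.005, 0.004], [0.022, 0.006, 0.004], [0.021, 0.009, 0.003], [0.02, 0.01, 0.004], [0.019, 0.012, 0.004]] 
tw [[0.0, -0.0, -0.08], [0.0, -0.0, -0.079], [0.0, -0.0, -0.08], [0.0, -0.0, -0.08], [0.0, -0.0, -0.08], [0.0, -0.0, -0.079], [0.0, -0.0, -0.08], [0.0, -0.0, -0.08], [0.0, -0.0, -0.079], [0.0, -0.0, -0.08]]
end [0.4438 0.143  0.2331]
dp [[0.0, -0.0, 0.022], [0.0, -0.0, 0.021], [0.0, -0.0, 0.022], [0.0, -0.0, 0.021], [0.0, -0.0, 0.022], [0.0, -0.0, 0.022]] 
tw [[0.0, -0.0, -0.0], [0.0, -0.0, -0.0], [0.0, -0.0, -0.0], [0.0, -0.0, -0.0], [0.0, -0.0, -0.0], [0.0, -0.0, -0.0]]
end [0.4438 0.1431 0.1031]
```

Request:
{"op": "apply_moves", "data": {"dp": [[0.006,-0.003,-0.008],[0.005,-0.003,-0.009],[0.004,-0.003,-0.009],[0.004,-0.003,-0.01],[0.004,-0.003,-0.009],[0.002,-0.003,-0.01],[0.003,-0.004,-0.01],[0.001,-0.003,-0.01]], "twist": [[0,-0.066,0],[0,-0.065,0],[0,-0.066,0],[0,-0.065,0],[0.001,-0.066,0],[0,-0.065,0],[0,-0.066,0],[0,-0.065,0]], "fingers": [1,1,1,1,1,1,1,1]}}

```text
time: 22.7
position: [0.4794, -0.0806, 0.2702]
tool_rot: [2.236, 2.206, -0.002]
ft_force: [0.0, -0.1, -1.2]
grip_width: 0.152
grip_force: 30.0
```

Request:
{"op": "apply_moves", "data": {"dp": [[0.022,-0.004,0.004],[0.023,-0.002,0.003],[0.022,0,0.004],[0.023,0.001,0.004],[0.022,0.004,0.003],[0.022,0.005,0.004],[0.022,0.006,0.004],[0.021,0.009,0.003],[0.02,0.01,0.004],[0.019,0.012,0.004]], "twist": [[0,0,-0.08],[0,0,-0.079],[0,0,-0.08],[0,0,-0.08],[0,0,-0.08],[0,0,-0.079],[0,0,-0.08],[0,0,-0.08],[0,0,-0.079],[0,0,-0.08]], "fingers": [1,1,1,1,1,1,1,1,1,1]}}

```text
time: 23.7
position: [0.4438, 0.1439, 0.2329]
tool_rot: [-1.197, -2.903, -0.002]
ft_force: [-0.1, -0.4, -0.8]
grip_width: 0.158
grip_force: 30.0
```

Request:
{"op": "apply_moves", "data": {"dp": [[0,0,0],[0,0,0]], "twist": [[0,0,0],[0,0,0]], "fingers": [1,1]}}

```text
time: 23.9
position: [0.4438, 0.1434, 0.233]
tool_rot: [-1.2, -2.902, -0.001]
ft_force: [0.4, -0.5, -1.2]
grip_width: 0.159
grip_force: 30.0
```

Run:
```python
from h import *
p,r=pose();s=ctrl.get_state();print(s['time'],p,s['joint_positions'].round(2),s['grip_width'])
a=np.radians(-45);d=np.array([np.cos(a),np.sin(a),0]);rf=frame([0,0,-1],np.cross([0,0,-1],-d))
tf=tcp(np.array([.5554,.0313,.115])-.11*d,rf)
plan(p,r,tf,rf,8)
```

```text
23.9 [0.44384037 0.14342445 0.23302047] [ 0.37 -0.07 -0.7   1.85 -0.04  1.35  0.47] 0.15868644007498212
dp [[-0.0, -0.0, 0.017], [-0.0, -0.0, 0.017], [-0.0, -0.0, 0.016], [-0.0, -0.0, 0.017], [-0.0, -0.0, 0.017], [0.0, -0.0, 0.017], [0.0, -0.0, 0.017], [0.0, -0.0, 0.017]] 
tw [[0.0, -0.0, 0.0], [0.0, -0.0, 0.0], [0.0, -0.0, 0.0], [0.0, -0.001, 0.001], [0.0, 0.0, -0.0], [0.0, 0.0, -0.0], [0.0, -0.0, -0.0], [0.0, -0.0, 0.0]]
end [0.4438 0.1435 0.098 ]
```

Request:
{"op": "apply_moves", "data": {"dp": [[0,0,0.017],[0,0,0.017],[0,0,0.017],[0,0,0.017],[0,0,0.017],[0,0,0.017],[0,0,0.016],[0,0,0.014],[0,0,0],[0,0,0]], "twist": [[0,0,0],[0,0,0],[0,0,0],[0,0,0],[0,0,0],[0,0,0],[0,0,0],[0,0,0],[0,0,0],[0,0,0]], "fingers": [1,1,1,1,1,1,1,1,1,1]}}

```text
time: 24.9
position: [0.4441, 0.143, 0.1014]
tool_rot: [-1.203, -2.901, -0.002]
ft_force: [0.1, 0.4, -0.9]
grip_width: 0.155
grip_force: 30.0
```

Run:
```python
from h import *
s=ctrl.get_state();p,r=pose();O=p+r.apply(OFF);t=O-.11*r.as_matrix()[:,0];print(s['time'],p,'tip',t,s['qd'].round(3),proj([t],cam('scene')),proj([t],wcam(s)))
snap('scene','s5.png');snap('top','t5.png')
a=cv2.imread('pics/t5.png');b=cv2.imread('pics/s5.png')
o=np.zeros((600,800,3),np.uint8);o[:300]=cv2.resize(a[120:285,150:420],(800,300));o[300:]=cv2.resize(b[190:390,110:360],(800,300));cv2.imwrite('pics/c5.png',o)
```

```text
24.9 [0.44410147 0.14299782 0.10141078] tip [0.55593795 0.03093007 0.11767611] [-0.    -0.015 -0.004 -0.014 -0.003 -0.003  0.   ] [[214.89360755 242.24542588]] [[281.43564163 526.77137256]]
```

View pics/c5.png

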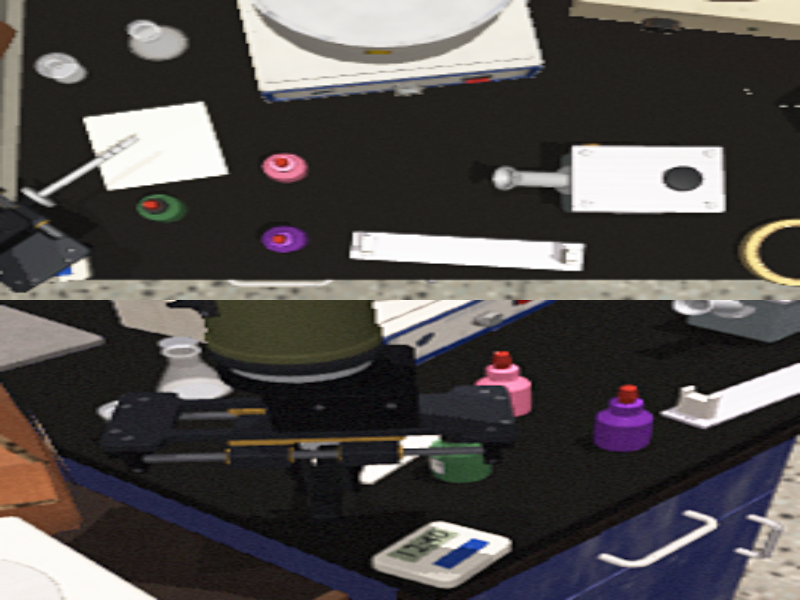

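Top crop: the rod tip at (137,138) is over the tile centre. The bottle stands at (162,207), and the bystanders are where they were. Settle, then hand in.

Request:
{"op": "apply_moves", "data": {"dp": [[0,0,0],[0,0,0],[0,0,0],[0,0,0],[0,0,0]], "twist": [[0,0,0],[0,0,0],[0,0,0],[0,0,0],[0,0,0]], "fingers": [1,1,1,1,1]}}

```text
time: 25.5
position: [0.4439, 0.1433, 0.1013]
tool_rot: [-1.202, -2.901, -0.002]
ft_force: [-0.0, -0.7, -0.9]
grip_width: 0.155
grip_force: 30.0
```

```bash
python3 -c "
from bench import ctrl
print(ctrl.close_job())"
```

```text
the job is handed in; nothing more can be done
None
```

Job handed in at about 25.5 s (verdict not shown): the bottle stands on the bench beside the tile, the rod went into the tube to its collar and came fully out, and the gripper now holds it level and still with its tip about 11 cm above the tile.

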